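# Zero the honey colour reader with its blank cell

### The arm

A 7-joint arm with a two-finger parallel gripper is mounted at the origin on the work surface; the furniture and walls round the work are solid. World frame = base frame: x ahead of the robot, y to its left, z up, the work surface at z = 0. Lengths are in m, angles in rad, forces in N, time in s.
With the tool pointing down it reaches from about 0.35 to 0.775 m from the base axis. Payload 3.1 kg.
Tool frame: the origin (TCP) lies on the mounting face of the last link; the fingertips stand 173 mm ahead of it and the grasp point (between the pads) lies 155 mm ahead of it; z points along the fingers, y is the line along which they close (so a half turn about z gives the same grasp; the last joint's range is limited). The gripper opens to 85 mm and grips with 20 to 120 N. Pads are 22 mm wide; open, the fingers measure 114 mm over their backs; the gripper's body (76 mm by 85 mm) begins 54 mm behind the grasp point. The pads swing forward as they close: fully open they stand 13 mm farther back than shut.
Start: joints at [1.203, 0.311, 0.014, 1.512, -0.004, 1.319, -0.027], TCP at [0.176, -0.521, 0.405] pointing down, gripper open.
Joint ranges: [-2.7, 2.7], [-0.3, 1.91], [-1.27, 1.3], [0.12, 2.57], [-1.44, 4.58], [0.2, 2.03], [-3.05, 3.05]. Speed limits (rad/s): [2.79, 2.79, 3.14, 3.14, 3.14, 3.14, 3.14].

### API

Orientations are given as a unit quaternion [w, x, y, z].
In Python, from bench import robot gives the robot as it stands.
- The arm moves only by the shell command python3 drive.py 'ROWS' [FORCE]. ROWS is rows parted by semicolons, their numbers by spaces, 1 to 12 of them, each of 7 numbers: a rotation vector rx, ry, rz in rad, then dx, dy, dz in m, then the finger opening in m; each row is the pose to reach, as a shift and turn from the pose commanded when the command began, along the tool's axes at that moment; what a row does not reach only later rows make up. A row lasts 1/8 s, in which the tool goes at most 0.0625 m and 0.188 rad, less where a joint would pass 70% of its speed; a pose out of reach is approached as far as the arm can. The fingers move at their own pace and stop on an object; FORCE is the grip in N (left out, the last holds). Time passes only in rows, so rows that do not move let the fingers close. It prints the time, the measured TCP pose, the force, the opening and the grip force at its end.
- robot.sense(): the state, without advancing time (a new reading comes with each control period).
- robot.snapshot(name): name is "scene" or "side" or "wrist"; returns a dict with "img" (420x560x3 uint8, blue, green, red), "K" (3x3 intrinsics, pixels), "dist" ([k1, k2, p1, p2, k3] as OpenCV has them; the pictures are not rectified), "camera_from_world" (4x4, takes a point from world to camera coordinates). Camera axes: x right, y up, looking along -z (the intrinsics and any distortion apply to the point x, -y, -z); pixel columns grow to the right and rows downward; lengths in m; the calibration is good to about 2 mm. A picture is of the moment at which its call begins. There is no depth.
- robot.hand_in(): hands the job in; it is judged then, once.
The state is a dict: "clock": time; "qpos": joint angles; "qvel": joint speeds; "effort": joint torques, N m; "eef_pos": TCP position; "eef_rot": TCP orientation; "ft_force": force on the tool from outside, world axes, zero at the start; "moment": the same for the moment, N m; "gripper_width": finger opening in m; "grip_force": force on a finger pad.
Only numpy, scipy, OpenCV 4.12 (cv2) and the standard library are available. Lean on these libraries where they do the work, as an engineer would, in place of code of your own. Each camera call takes 0.05 s, during which the arm holds its last target. There are 200 camera calls.

### The job

Zero the honey colour reader. Lift the dust hood off its sample bay and stand it upright on the bare table beside the reader. Then take the capped blank cell out of the rack by its two frosted faces, never touching the clear windows, lower it into the bay with the clear windows facing the two lenses, press it gently down until the spring plate is nearly or fully at its stop, and finish while still holding it down there; leave the open cell in the rack and the two jars behind where they are.

Things in the scene. Friction and masses are not known exactly. Their poses are not given: they have to be found in the camera images.
- reader: White bench instrument fixed to the table, x -74 to +38 mm, y -65 to +65 mm, base 26 mm high, sloping display panel at its -x side (38 mm high at x -30 mm). Origin on the table under the centre of the sample bay. Two grey towers (x +-18 mm, y 28 to 62 mm on either side, tops 71 mm above the table) carry the facing lenses; the light beam runs along its y axis.
- beam (a point): Centre of the light beam in the bay: on the reader's axis, 58 mm above the table, axes as the reader.
- bay_mouth (a point): Centre of the bay's mouth, 71 mm above the table, axes as the reader. The bay is 56 mm (y, between the towers) by 24 mm (x), 2 mm clear of the cell all round, open to -x and +x where the fingers pass, except for lips at its corners (|y| over 21 mm, |x| 12 to 18 mm) that lap the frosted faces by 5 mm. Towers and lips have lead-in slopes: 4 mm wider at z 71 mm than at 63 mm.
- read_plate (a joint): Spring plate (19 x 50 mm) that is the floor of the bay, travel in m: 0 = up (plate top 40 mm above the table), 0.012 = on its stop (28 mm). The spring pushes it up with 2.3 N at 0 and 5.9 N at the stop (300 N/m), so the cell's own weight does not move it. The reader reads when it is down 0.008 or more.
- dust_hood: Black loose hood over the bay, an upside-down U, 47 (x) x 80 (y) x 72 mm, 0.1 kg. Origin between the lower edges of its skirts (+x and -x), at z 0 when it stands on the table; as found at z 28 mm, turned as the reader. Plate top at 46 mm, on it a grip rib along y, 14 mm thick (x), 50 mm long, up to 72 mm. Raise it 44 mm to clear the towers. The table between reader and rack is free for it.
- cell_rack: Wooden rack fixed to the table, 126 x 84 x 26 mm, origin under its centre, with two pockets side by side at x = -31 and +31 mm, each 23 x 55 mm and 14 mm deep (floor 12 mm above the table). One pocket holds the blank cell, the other the open cell, either way round.
- blank_cell: Glass cell with a flat black cap, 0.1 kg, 20 (x) x 52 (y) x 60 mm, 70 mm with the cap (18.5 x 50 mm). Origin at the centre of its underside, z up. The wide faces (+x, -x, 20 mm apart) are frosted, whitish; the narrow ends (+y, -y) are the clear windows. Starts turned as the rack. Take it across x, fingertips 20 mm or more above its underside: so they clear the rack and the reader's base.
- window_a: Clear window of the blank cell at its +y end, 15 mm wide, 2.5 mm thick, outer face 25 mm from the cell's axis. Fixed to the cell; its origin and axes are the cell's. Do not touch with the fingers.
- window_b: The same at the -y end.
- eye (a point): Point on the blank cell's axis, 30 mm above its underside: where the beam should pass. With the plate on its stop and the cell on it, it lies at the beam.
- open_cell: A second cell of the same size but without a cap (open top), 60 mm tall: not wanted, stays in the rack.
- jar_a: Jam jar with a red lid, 65 x 69 x 86 mm, loose, behind the reader; origin at the centre of its underside. Leave it.
- jar_b: Jar with a green lid, 64 x 68 x 84 mm, loose, at the back; origin at the centre of its underside. Leave it.

How it is judged:
By the outcome, as a careful person would: the job done as asked, in the order asked, and still so for the second after the job is handed in, while the arm keeps its last pose, push and grip.
It also fails if it takes over 58 s, if anything falls off the work surface, if the arm or the gripper's body presses on something with over 40 N, if the wrist force passes 120 N, or if a joint passes its speed limit or range.

## Working session

There is one attempt and no reset: what is moved stays moved. The work goes in short steps, Python scripts to look and compute and a shell command to move; the robot and the scene stay as the last step left them, time stands still between calls to the robot, and variables do not carry over. Pictures are saved under pics/ and viewed, at most 12 in all, crops included, and the job is handed in when it is done.

```bash
ls; mkdir -p pics
python3 - <<'E'
from bench import robot
import cv2,numpy as np
for n in ["scene","side","wrist"]:
    s=robot.snapshot(n); cv2.imwrite(f"pics/{n}0.png",s["img"]); np.savez(f"pics/{n}0.npz",**s)
    print(n,np.linalg.inv(s["camera_from_world"]).round(3).tolist(),s["K"][0][0],s["dist"])
print(robot.sense())
E
```

```text
bench.py
drive.py
pics
scene [[-0.584, 0.49, -0.648, -0.063], [-0.812, -0.369, 0.453, 0.309], [-0.017, 0.79, 0.613, 0.57], [0.0, 0.0, 0.0, 1.0]] 429.3677528698347 [-0.02675511  0.          0.          0.          0.        ]
side [[-0.846, 0.274, -0.457, 0.113], [-0.533, -0.433, 0.727, 0.548], [0.001, 0.859, 0.512, 0.504], [0.0, 0.0, 0.0, 1.0]] 392.394261954089 [-0.11418284  0.          0.          0.          0.        ]
wrist [[0.32, 0.898, 0.301, 0.253], [-0.947, 0.304, 0.1, -0.495], [-0.002, -0.317, 0.948, 0.372], [0.0, 0.0, 0.0, 1.0]] 340.2863481834837 [-0.07191896  0.          0.          0.          0.        ]
{'clock': 0.15, 'qpos': array([ 1.20332595,  0.3115429 ,  0.01398856,  1.51267639, -0.00437679,
        1.31920291, -0.02720719]), 'qvel': array([-0.00140821, -0.00209025, -0.0002619 , -0.00369893, -0.00015364,
        0.00195955,  0.00089406]), 'effort': array([ 3.41749919e-04, -3.80272865e+01,  1.46158026e-01, -2.30847287e+01,
        1.22299258e-02,  9.72550915e-03,  3.06616492e-06]), 'eef_pos': array([ 0.17597238, -0.52083852,  0.40387481]), 'eef_rot': array([-8.78307158e-04,  9.86756602e-01,  1.62205421e-01, -1.94866234e-04]), 'ft_force': array([-0.11116193, -0.68148274,  1.3475244 ]), 'moment': array([-0.01449971, -0.0011063 , -0.01157405]), 'grip_force': 0.0, 'gripper_width': 0.08525647636111787}
```

View pics/scene0.png

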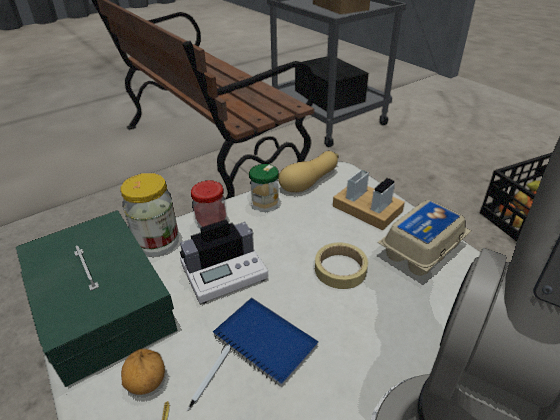

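View pics/side0.png

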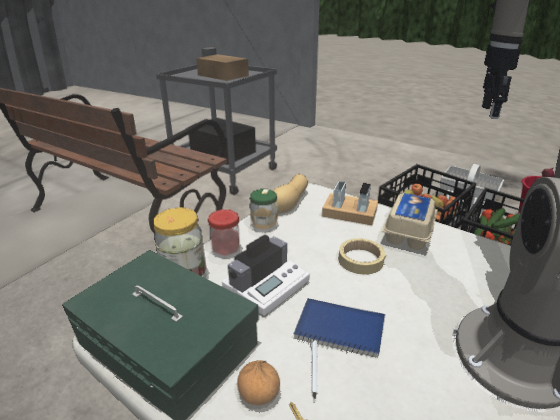

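The scene view shows the reader at (222,260) with the black hood at (218,243). The rack is at (368,203), with the capped cell in the right pocket (383,190) and the open cell in the left (355,185). The side view agrees: reader (265,275), rack (350,207). Next I'll get rough positions, then take wrist views.

```bash
cat > h.py <<'E'
import cv2,numpy as np
from scipy.spatial.transform import Rotation as R
def ray(s,px):
    u=cv2.undistortPoints(np.array(px,float).reshape(-1,1,2),s["K"],s["dist"]).reshape(-1,2)
    M=np.linalg.inv(s["camera_from_world"])
    d=np.c_[u[:,0],-u[:,1],-np.ones(len(u))]@M[:3,:3].T
    return M[:3,3],d
def plane(s,px,z):
    o,d=ray(s,px); return o+d*((z-o[2])/d[:,2])[:,None]
def load(n): return dict(np.load(f"pics/{n}.npz"))
def proj(s,P):
    c=(np.c_[P,np.ones(len(P))]@s["camera_from_world"].T)[:,:3]*[1,-1,-1]
    return cv2.projectPoints(c,np.zeros(3),np.zeros(3),s["K"],s["dist"])[0].reshape(-1,2)
def snap(robot,n,name):
    s=robot.snapshot(n); cv2.imwrite(f"pics/{name}.png",s["img"]); np.savez(f"pics/{name}.npz",**s); return s
def tooldelta(st,pos,yaxis=None):
    """world target grasp->tool delta"""
    r=R.from_quat(np.roll(st["eef_rot"],-1)); return r.inv().apply(np.array(pos)-st["eef_pos"])
E
python3 - <<'E'
from h import *
s=load("scene0");t=load("side0")
print(plane(s,[[195,300],[267,281],[218,229],[383,182],[355,175],[368,228],[334,206],[404,208]],0.026).round(3).tolist())
print(plane(t,[[262,310],[310,283],[260,243],[363,187],[340,183]],0.026).round(3).tolist())
a=cv2.resize(s["img"][175:310,175:285],None,fx=3.6,fy=3.6,interpolation=2)
b=cv2.resize(s["img"][165:240,325:415],None,fx=4.4,fy=4.4,interpolation=2)
c=np.zeros((490,800,3),np.uint8);c[:a.shape[0],:a.shape[1]]=a;c[:b.shape[0],400:400+b.shape[1]]=b[:,:400];cv2.imwrite("pics/c1.png",c)
E
```

```text
[[0.401, 0.156, 0.026], [0.365, 0.038, 0.026], [0.537, 0.037, 0.026], [0.457, -0.342, 0.026], [0.516, -0.312, 0.026], [0.362, -0.2, 0.026], [0.456, -0.195, 0.026], [0.364, -0.306, 0.026]]
[[0.401, 0.155, 0.026], [0.366, 0.05, 0.026], [0.519, -0.007, 0.026], [0.435, -0.373, 0.026], [0.498, -0.362, 0.026]]
```

View pics/c1.png

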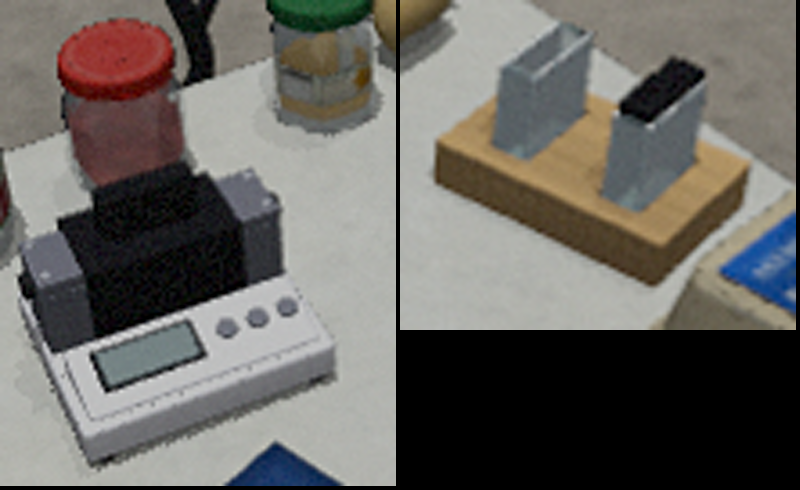

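The crop shows the hood rib at about (150,195), running across the reader parallel to its towers. The capped cell is in the right pocket, next to the egg carton. I'll move over the reader and turn the tool so the fingers close along the reader's x axis.

```bash
python3 drive.py '0 0 -0.1 0.04 -0.04 0 0.085; 0 0 -0.2 0.08 -0.08 0 0.085; 0 0 -0.3 0.12 -0.125 0 0.085; 0 0 -0.4 0.16 -0.17 0 0.085; 0 0 -0.5 0.205 -0.21 0 0.085; 0 0 -0.6 0.25 -0.255 0 0.085; 0 0 -0.7 0.29 -0.30 0 0.085; 0 0 -0.8 0.33 -0.345 0 0.085; 0 0 -0.9 0.37 -0.39 0 0.085; 0 0 -0.96 0.40 -0.42 0 0.085; 0 0 -0.96 0.41 -0.43 0 0.085; 0 0 -0.96 0.41 -0.43 0 0.085'
python3 - <<'E'
from h import *
from bench import robot
s=snap(robot,"wrist","w1"); st=robot.sense(); print(st["qpos"].round(3),st["clock"])
E
```

```text
clock: 1.65
eef_pos: [0.4269, 0.0187, 0.4045]
eef_rot: [-0.0, 0.799, 0.601, -0.0]
ft_force: [-1.0, 0.1, -0.5]
gripper_width: 0.0846
grip_force: 0.0
[ 0.517  0.095 -0.639  1.798  0.059  1.269 -0.422] 1.7
```

View pics/w1.png

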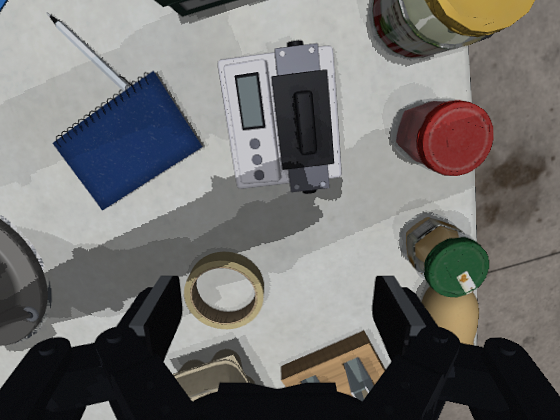

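The wrist view shows the whole reader: hood plate with corners at about (272,76), (326,69), (335,163), (281,170), its rib at (306,122), and tower tops above and below it. The tape ring is at (224,288) and the rack is partly hidden at the bottom. Next I'll measure the hood plate and rib from contours.

Run:
```python
from h import *
s=load("w1"); im=s["img"]; g=im.max(2).astype(int)
m=np.zeros(g.shape,np.uint8); m[60:180,262:345]=(g[60:180,262:345]<62)*255
m=cv2.morphologyEx(m,cv2.MORPH_OPEN,np.ones((7,7)))
c=max(cv2.findContours(m,0,2)[0],key=cv2.contourArea); r=cv2.minAreaRect(c); b=cv2.boxPoints(r)
print("plate px",b.round(1).tolist())
P=plane(s,b,0.074); print(P.round(4).tolist(), np.linalg.norm(P-np.roll(P,1,0),axis=1).round(4)); print("hood",P.mean(0))
for a in range(4):
    d=P[a]-P[a-1]; print(np.rad2deg(np.arctan2(d[1],d[0])).round(2))
# white base
w=((im.min(2)>150)*255).astype(np.uint8)
print("g row 120:",g[120,268:345:1].tolist()); print("col 306",g[40:200,306].tolist())
k=cv2.resize(im[30:210,200:360],None,fx=3.3,fy=3.3,interpolation=2)
k=np.clip(k.astype(float)*1.3+15,0,255).astype(np.uint8)
q=(b-[200,30]+.5)*3.3; cv2.polylines(k,[q.astype(int)],True,(0,255,0),1); cv2.imwrite("pics/c2.png",k)
```

```text
plate px [[270.8999938964844, 75.69999694824219], [325.79998779296875, 69.0999984741211], [338.5, 174.89999389648438], [283.6000061035156, 181.5]]
[[0.4494, 0.1151, 0.074], [0.4943, 0.1076, 0.074], [0.484, 0.0179, 0.074], [0.4349, 0.0257, 0.074]] [0.0906 0.0456 0.0904 0.0497]
hood [0.465652   0.06658859 0.074     ]
80.82
-9.44
-96.59
170.94
g row 120: [200, 201, 200, 176, 125, 90, 144, 148, 80, 34, 42, 44, 44, 43, 45, 44, 45, 44, 44, 43, 44, 43, 44, 44, 44, 46, 26, 17, 16, 12, 19, 30, 45, 48, 47, 45, 45, 43, 41, 42, 40, 40, 39, 38, 29, 19, 17, 36, 36, 37, 36, 36, 35, 46, 44, 45, 45, 45, 44, 45, 45, 43, 38, 159, 207, 202, 200, 201, 189, 172, 118, 167, 165, 169, 190, 190, 189]
col 306 [194, 193, 194, 198, 142, 133, 138, 137, 136, 137, 137, 137, 136, 136, 137, 136, 137, 137, 136, 137, 136, 137, 137, 136, 136, 137, 138, 138, 138, 137, 141, 99, 23, 51, 51, 51, 49, 50, 51, 50, 50, 50, 51, 50, 50, 51, 51, 48, 45, 46, 27, 16, 24, 34, 44, 45, 45, 44, 44, 43, 45, 44, 43, 44, 45, 44, 44, 44, 44, 44, 43, 44, 43, 44, 43, 43, 43, 43, 43, 44, 41, 42, 42, 42, 42, 42, 43, 41, 40, 37, 39, 39, 39, 38, 38, 39, 37, 38, 37, 39, 38, 36, 37, 37, 35, 37, 37, 38, 37, 36, 37, 38, 25, 18, 16, 34, 40, 39, 37, 36, 37, 37, 37, 36, 36, 40, 26, 105, 116, 114, 114, 114, 116, 105, 101, 103, 103, 66, 55, 54, 55, 56, 57, 58, 57, 58, 58, 58, 58, 61, 34, 13, 11, 26, 90, 96, 94, 93, 94, 93]
```

View pics/c2.png

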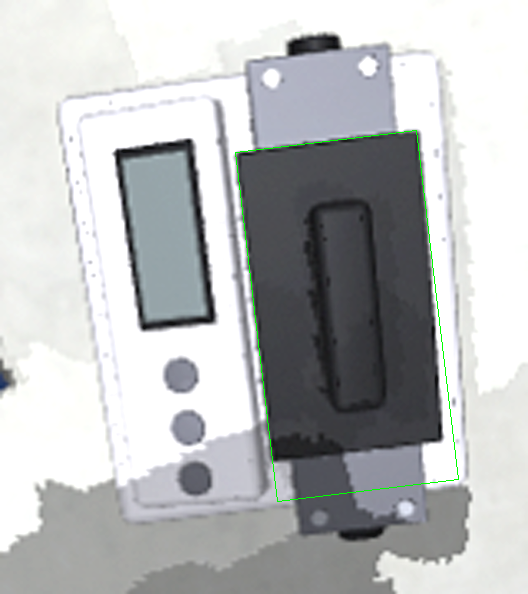

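The crop shows the first box wrongly took in the shaded tower side; the true lower plate edge runs from (272,462) to (441,440) in the crop. I'll tighten the threshold and check against the rib and tower tops.

Run:
```python
from h import *
s=load("w1"); im=s["img"]; g=cv2.medianBlur(im,3).max(2).astype(int)
m=np.zeros(g.shape,np.uint8); m[60:180,262:345]=(g[60:180,262:345]<53)*255
m=cv2.morphologyEx(m,cv2.MORPH_OPEN,np.ones((11,11)))
c=max(cv2.findContours(m,0,2)[0],key=cv2.contourArea); b=cv2.boxPoints(cv2.minAreaRect(c))
def rep(n,b,z):
    P=plane(s,b,z); d=(P[1]-P[0])+(P[2]-P[3]); print(n,b.round(1).tolist(),np.linalg.norm(P-np.roll(P,1,0),axis=1).round(4),P.mean(0).round(4),"x-yaw",np.rad2deg(np.arctan2(d[1],d[0])).round(2)); return P
rep("auto",b,.074)
rep("plate",np.array([[271.5,76.4],[326.4,69.7],[333.6,163.3],[282.4,170]]),.074)
rep("rib",np.array([[315,203],[368,200],[384,404],[337,410]])/3.3+[200,30],.100)
rep("base",np.array([[60,98],[435,55],[468,480],[125,522]])/3.3+[200,30],.026)
A=rep("screwsA+B",np.array([[272,78],[368,66],[405,508],[319,518]])/3.3+[200,30],.071)
rep("towers",np.array([[248,60],[388,45],[425,520],[300,535]])/3.3+[200,30],.071)
rep("wide rack",np.array([[281,376],[366,332],[384,362],[0,0]]),.026)
print(plane(s,[[281,376],[366,332]],.026))
```

```text
auto [[271.8999938964844, 74.5], [325.8999938964844, 69.5999984741211], [334.5, 164.60000610351562], [280.5, 169.5]] [0.0803 0.0447 0.0802 0.0483] [0.4657 0.072  0.074 ] x-yaw -10.89
plate [[271.5, 76.4], [326.4, 69.7], [333.6, 163.3], [282.4, 170.0]] [0.0794 0.0456 0.0788 0.0459] [0.4658 0.0717 0.074 ] x-yaw -8.9
rib [[295.5, 91.5], [311.5, 90.6], [316.4, 152.4], [302.1, 154.2]] [0.0485 0.0123 0.0477 0.0115] [0.4662 0.0722 0.1   ] x-yaw -10.84
base [[218.2, 59.7], [331.8, 46.7], [341.8, 175.5], [237.9, 188.2]] [0.1272 0.1082 0.1252 0.1097] [0.4486 0.0745 0.026 ] x-yaw -9.48
screwsA+B [[282.4, 53.6], [311.5, 50.0], [322.7, 183.9], [296.7, 187.0]] [0.1141 0.024  0.1141 0.024 ] [0.466 0.071 0.071] x-yaw -9.24
towers [[275.2, 48.2], [317.6, 43.6], [328.8, 187.6], [290.9, 192.1]] [0.1232 0.0349 0.1225 0.035 ] [0.4659 0.0713 0.071 ] x-yaw -9.6
wide rack [[281, 376], [366, 332], [384, 362], [0, 0]] [0.5199 0.1263 0.0559 0.5849] [ 0.3876 -0.1052  0.026 ] x-yaw -50.65
[[ 0.35849351 -0.23584897  0.026     ]
 [ 0.47901528 -0.19803808  0.026     ]]
```

Everything agrees: the reader origin is at (0.466, 0.0715), x axis at about -9.5°, and the sizes match (hood 46×80, tower span 123×35, base 109×127). The rack edge measures 126 mm with yaw of about 17°. I'll align above the rib and come down part way.

```bash
python3 drive.py '0 0 -0.115 0.03 0.012 0.02 0.05; 0 0 -0.115 0.0617 0.0229 0.06 0.05; 0 0 -0.115 0.0617 0.0229 0.10 0.05; 0 0 -0.115 0.0617 0.0229 0.12 0.05; 0 0 -0.115 0.0617 0.0229 0.12 0.05' 40
python3 - <<'E'
from h import *
from bench import robot
st=robot.sense(); q=st["eef_rot"]; print("yaw x",np.rad2deg(2*np.arctan2(q[2],q[1])))
print("d",tooldelta(st,[0.466,0.0717,0.251]))
s=load("w1")
print("tape,jarb,candidate",plane(s,[[264,285],[424,245],[320,262]],0.0).round(3).tolist(),plane(s,[[425,262],[490,262],[457,295]],.084).round(3).tolist())
E
```

```text
clock: 2.33
eef_pos: [0.4652, 0.0685, 0.283]
eef_rot: [-0.001, 0.765, 0.644, -0.002]
ft_force: [-0.3, 0.4, 0.1]
gripper_width: 0.0497
grip_force: 0.0
yaw x 80.13145406054477
d [0.00337691 0.00038068 0.03199304]
tape,jarb,candidate [[0.372, -0.113, 0.0], [0.574, -0.115, 0.0], [0.447, -0.101, 0.0]] [[0.544, -0.085, 0.084], [0.607, -0.105, 0.084], [0.571, -0.132, 0.084]]
```

```bash
python3 drive.py '0 0 0 0.0034 0.0004 0.016 0.05; 0 0 0 0.0034 0.0004 0.028 0.05; 0 0 0 0.0034 0.0004 0.031 0.05; 0 0 0 0.0034 0.0004 0.031 0.0; 0 0 0 0.0034 0.0004 0.031 0.0; 0 0 0 0.0034 0.0004 0.031 0.0; 0 0 0 0.0034 0.0004 0.031 0.0; 0 0 0 0.0034 0.0004 0.031 0.0' 40
```

```text
clock: 3.32
eef_pos: [0.4675, 0.0737, 0.2542]
eef_rot: [0.0, 0.765, 0.645, 0.001]
ft_force: [0.1, -0.3, 4.0]
gripper_width: 0.013
grip_force: 41.1
```

```bash
python3 drive.py '0 0 0 0 0 -0.02 0; 0 0 0 0 0 -0.045 0; 0 0 0 0 0 -0.06 0; 0 0 0 0 0 -0.06 0; 0 0 0 -0.04 0.006 -0.06 0; 0 0 0 -0.09 0.013 -0.06 0; 0 0 0 -0.14 0.02 -0.06 0; 0 0 0 -0.167 0.0236 -0.06 0; 0 0 0 -0.167 0.0236 -0.04 0; 0 0 0 -0.167 0.0236 -0.01 0; 0 0 0 -0.167 0.0236 0.01 0; 0 0 0 -0.167 0.0236 0.01 0'
python3 - <<'E'
from h import *
from bench import robot
snap(robot,"scene","s2")
s=load("s2");cv2.imwrite("pics/c3.png",cv2.resize(s["img"][150:320,160:430],None,fx=2.9,fy=2.9,interpolation=2))
E
```

```text
clock: 4.82
eef_pos: [0.4605, -0.0949, 0.2412]
eef_rot: [-0.003, 0.764, 0.645, -0.002]
ft_force: [-0.6, 0.4, -0.8]
gripper_width: 0.0129
grip_force: 40.3
```

View pics/c3.png

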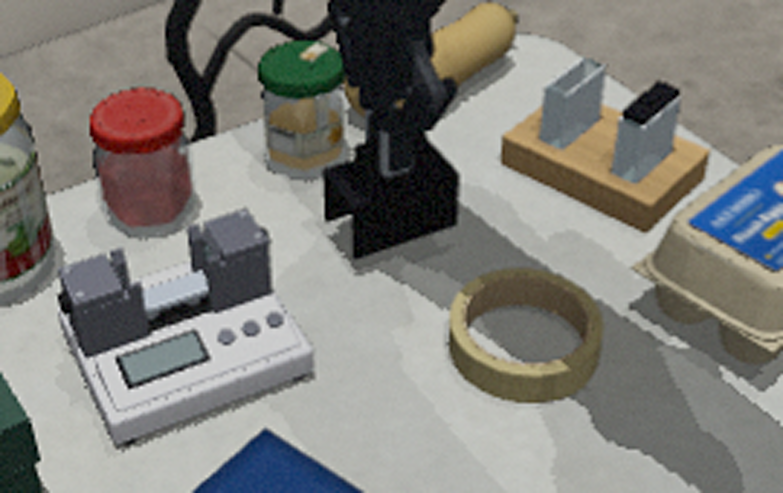

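The hood hangs level in the gripper, with its skirt at crop (390,235), over bare table between the tape and the jars. The bay is open. I'll lower it gently.

```bash
python3 drive.py '0 0 0 0 0 0.006 0; 0 0 0 0 0 0.011 0; 0 0 0 0 0 0.014 0; 0 0 0 0 0 0.016 0; 0 0 0 0 0 0.016 0'
```

```text
clock: 5.5
eef_pos: [0.4621, -0.095, 0.2276]
eef_rot: [-0.0, 0.765, 0.645, -0.0]
ft_force: [0.0, -0.1, -0.8]
gripper_width: 0.0129
grip_force: 40.4
```

```bash
python3 drive.py '0 0 0 0 0 0.001 0; 0 0 0 0 0 0.002 0; 0 0 0 0 0 0.002 0'
```

```text
clock: 5.88
eef_pos: [0.4623, -0.095, 0.2262]
eef_rot: [0.0, 0.765, 0.645, -0.0]
ft_force: [-1.7, 0.5, 3.7]
gripper_width: 0.0132
grip_force: 41.1
```

```bash
python3 drive.py '0 0 0 0 0 0 0.05; 0 0 0 0 0 0 0.05; 0 0 0 0 0 0 0.05; 0 0 0 0 0 -0.03 0.05; 0 0 0 0 0 -0.08 0.05; 0 0 -0.1 0 0 -0.13 0.05; 0 0 -0.2 -0.04 0 -0.17 0.05; 0 0 -0.3 -0.09 0 -0.17 0.05; 0 0 -0.4 -0.14 0 -0.17 0.05; 0 0 -0.476 -0.19 0 -0.17 0.05; 0 0 -0.476 -0.234 -0.002 -0.17 0.05; 0 0 -0.476 -0.234 -0.002 -0.17 0.05'
python3 - <<'E'
from h import *
from bench import robot
s=snap(robot,"wrist","w2"); snap(robot,"scene","s3"); cv2.imwrite("pics/w2b.png",cv2.resize(s["img"],None,fx=1.42,fy=1.42,interpolation=2))
E
```

```text
clock: 7.38
eef_pos: [0.4183, -0.3302, 0.3948]
eef_rot: [-0.0, 0.595, 0.804, -0.001]
ft_force: [0.5, 1.0, 0.4]
gripper_width: 0.0497
grip_force: 0.0
```

View pics/w2b.png

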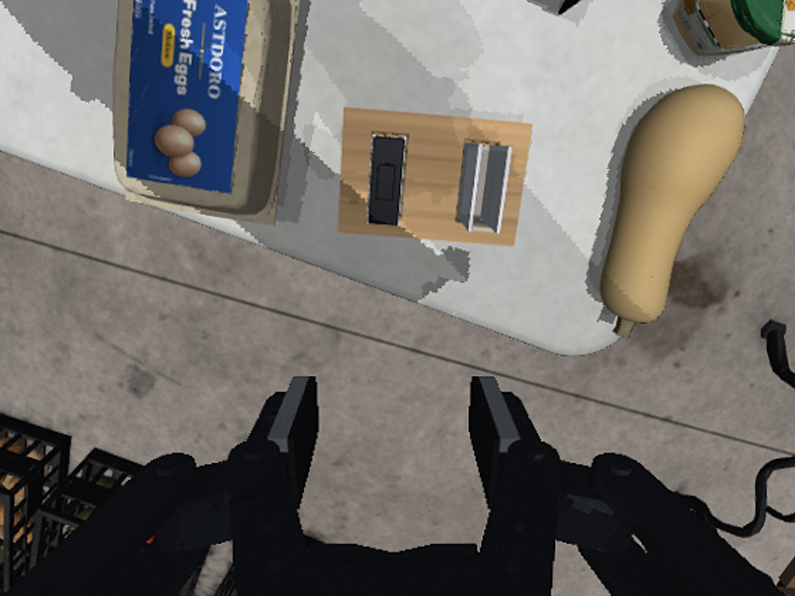

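The hood was released cleanly. This view shows the cap at about (387,180), the rack top corners at (345,108), (532,124), (515,245), (339,231), and the egg carton edge at column 295, well clear. I'll measure these.

Run:
```python
from h import *
from bench import robot
s=load("w2"); im=cv2.medianBlur(s["img"],3); g=im.max(2).astype(int); k=1.42
m=np.zeros(g.shape,np.uint8); m[90:162,255:292]=(g[90:162,255:292]<75)*255
m=cv2.morphologyEx(m,cv2.MORPH_OPEN,np.ones((5,5)))
c=max(cv2.findContours(m,0,2)[0],key=cv2.contourArea); b=cv2.boxPoints(cv2.minAreaRect(c))
hs=cv2.cvtColor(im,cv2.COLOR_BGR2HSV); w=cv2.inRange(hs,(8,70,60),(25,200,255)); w[:70]=0; w[180:]=0; w[:,:230]=0; w[:,385:]=0
w=cv2.morphologyEx(w,cv2.MORPH_CLOSE,np.ones((21,21))); w=cv2.morphologyEx(w,cv2.MORPH_OPEN,np.ones((9,9)))
c2=max(cv2.findContours(w,0,2)[0],key=cv2.contourArea); b2=cv2.approxPolyDP(c2,6,True)[:,0].astype(float)
def rep(n,b,z):
    P=plane(s,b,z); L=np.linalg.norm(P-np.roll(P,1,0),axis=1).round(4); d=P[0]-np.roll(P,1,0)[0]
    e=[np.rad2deg(np.arctan2(*(P[i]-P[i-1])[1::-1])).round(1) for i in range(len(P))]
    print(n,b.round(1).tolist(),L,e,P.mean(0).round(4))
rep("cap",b,.082); rep("cap eye",np.array([[371,136],[406,134],[403,224],[368,224]])/k,.082)
rep("rack",b2,.026); rep("rack eye",np.array([[345,108],[532,124],[515,245],[339,231]])/k,.026)
print(m.sum()//255, plane(s,[[295/k,150/k]],.06))
st=robot.sense();q=st["eef_rot"];print("tool y yaw",np.rad2deg(2*np.arctan2(q[2],q[1]))-90,st["qpos"].round(2))
for r in (90,100,110,120,130,140,150,155): print(r,g[r,252:298].tolist())
```

```text
cap [[257.8999938964844, 156.60000610351562], [263.0, 95.19999694824219], [284.6000061035156, 97.0], [279.5, 158.39999389648438]] [0.018  0.049  0.0171 0.049 ] [np.float64(-167.8), np.float64(101.4), np.float64(12.4), np.float64(-77.6)] [ 0.3961 -0.2765  0.082 ]
cap eye [[261.3, 95.8], [285.9, 94.4], [283.8, 157.7], [259.2, 157.7]] [0.0494 0.0195 0.0504 0.0205] [np.float64(104.2), np.float64(20.1), np.float64(-74.6), np.float64(-163.0)] [ 0.397  -0.2759  0.082 ]
rack [[242.0, 77.0], [239.0, 163.0], [259.0, 164.0], [261.0, 97.0], [284.0, 96.0], [281.0, 156.0], [264.0, 157.0], [264.0, 165.0], [327.0, 169.0], [325.0, 105.0], [356.0, 102.0], [353.0, 161.0], [340.0, 163.0], [340.0, 171.0], [361.0, 171.0], [373.0, 87.0]] [0.1237 0.0816 0.0201 0.0644 0.0218 0.0572 0.0169 0.0081 0.0635 0.0623
 0.0297 0.0569 0.0131 0.0082 0.0214 0.0812] [np.float64(-166.9), np.float64(-76.8), np.float64(14.0), np.float64(104.5), np.float64(19.4), np.float64(-75.6), np.float64(-159.6), np.float64(-73.6), np.float64(13.4), np.float64(111.2), np.float64(22.8), np.float64(-72.2), np.float64(-153.9), np.float64(-6
[... 1414 characters left out ...]
5, 150, 150, 149, 148, 147, 147, 146, 146, 145, 145, 145, 145]
140 [112, 118, 120, 120, 164, 172, 172, 99, 58, 38, 38, 39, 39, 32, 32, 32, 34, 35, 35, 34, 33, 32, 32, 32, 35, 37, 41, 40, 41, 83, 118, 135, 171, 180, 180, 179, 179, 179, 180, 179, 179, 179, 179, 179, 179, 179]
150 [123, 123, 122, 122, 122, 121, 119, 76, 38, 33, 38, 38, 37, 37, 37, 38, 38, 38, 38, 39, 39, 39, 39, 39, 39, 40, 38, 40, 51, 90, 126, 153, 168, 169, 167, 167, 167, 167, 167, 167, 167, 167, 167, 166, 166, 166]
155 [124, 124, 124, 124, 124, 124, 110, 73, 14, 14, 14, 17, 19, 19, 22, 33, 37, 37, 37, 38, 37, 38, 38, 38, 37, 37, 37, 37, 127, 165, 183, 182, 181, 181, 180, 180, 181, 181, 181, 181, 180, 180, 180, 179, 179, 179]
```

The rack and cap agree: blank cell axis at (0.397, -0.276), yaw about 12.6°, cap 18×49 mm, rack 125×82 mm. The egg carton is about 58 mm from the axis. I'll align above it.

```bash
python3 drive.py '0 0 0.085 0.03 -0.002 0.03 0.042; 0 0 0.085 0.058 -0.0044 0.07 0.042; 0 0 0.085 0.058 -0.0044 0.095 0.042; 0 0 0.085 0.058 -0.0044 0.095 0.042; 0 0 0.085 0.058 -0.0044 0.095 0.042'
python3 - <<'E'
from h import *
from bench import robot
st=robot.sense();q=st["eef_rot"];print("tool y yaw",np.rad2deg(2*np.arctan2(q[2],q[1]))-90,tooldelta(st,[0.3967,-0.2763,0.209]))
s=snap(robot,"wrist","w3"); cv2.imwrite("pics/w3b.png",cv2.resize(s["img"][100:420,100:460],None,fx=1.6,fy=1.6))
E
```

```text
clock: 8.1
eef_pos: [0.3999, -0.2709, 0.302]
eef_rot: [0.001, 0.624, 0.781, 0.0]
ft_force: [0.5, -0.6, -0.7]
gripper_width: 0.0421
grip_force: 0.0
tool y yaw 12.747112269248959 [-0.0044354  -0.00452836  0.09296484]
```

View pics/w3b.png

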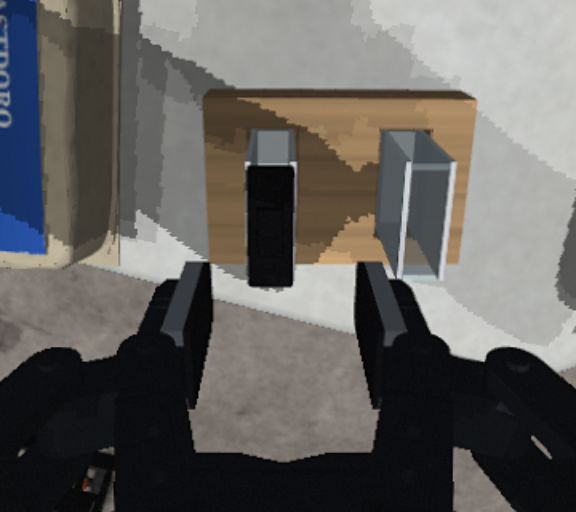

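The view shows the cap centre at (271,226), about 12 px left of the finger midpoint (283). That matches the -4.5 mm correction computed. One quick check of the cap from this picture before descending.

Run:
```python
from h import *
from bench import robot
s=load("w3"); st=robot.sense()
P=plane(s,np.array([[246,166],[295,165],[294,287],[249,287]])/1.6+100,.082); print(P.round(4).tolist(),P.mean(0), np.linalg.norm(P-np.roll(P,1,0),axis=1))
print(tooldelta(st,list(P.mean(0)[:2])+[.209]))
```

```text
[[0.3821, -0.2523, 0.082], [0.3994, -0.248, 0.082], [0.4104, -0.297, 0.082], [0.3932, -0.3009, 0.082]] [ 0.39626428 -0.27453974  0.082     ] [0.04985401 0.01778384 0.05023179 0.017697  ]
[-0.00216434 -0.0045625   0.09321938]
```

```bash
python3 drive.py '0 0 0 -0.003 -0.0045 0 0.042; 0 0 0 -0.003 -0.0045 0.02 0.042; 0 0 0 -0.003 -0.0045 0.05 0.042; 0 0 0 -0.003 -0.0045 0.075 0.042; 0 0 0 -0.003 -0.0045 0.09 0.042; 0 0 0 -0.003 -0.0045 0.093 0.042; 0 0 0 -0.003 -0.0045 0.093 0.042'
python3 - <<'E'
from bench import robot
print(robot.sense()["eef_pos"])
E
```

```text
clock: 9.02
eef_pos: [0.3956, -0.2755, 0.2083]
eef_rot: [0.001, 0.625, 0.781, 0.0]
ft_force: [0.3, 0.2, -0.0]
gripper_width: 0.0421
grip_force: 0.0
[ 0.39560695 -0.27549429  0.20833817]
```

```bash
python3 drive.py '0 0 0 0 0 0 0.03; 0 0 0 0 0 0 0.022; 0 0 0 0 0 0 0; 0 0 0 0 0 0 0; 0 0 0 0 0 0 0; 0 0 0 0 0 0 0' 40
```

```text
clock: 9.78
eef_pos: [0.3956, -0.2754, 0.2084]
eef_rot: [0.001, 0.625, 0.781, -0.0]
ft_force: [-0.1, -0.1, 5.5]
gripper_width: 0.0195
grip_force: 40.0
```

```bash
python3 drive.py '0 0 0 0 0 -0.015 0; 0 0 0 0 0 -0.04 0; 0 0 0 0 0 -0.08 0; 0 0 0 0.01 0.005 -0.11 0; 0 0 0.08 0.06 0.027 -0.11 0; 0 0 0.16 0.11 0.05 -0.11 0; 0 0 0.24 0.16 0.072 -0.11 0; 0 0 0.32 0.21 0.0945 -0.11 0; 0 0 0.388 0.26 0.117 -0.11 0; 0 0 0.388 0.30 0.135 -0.11 0; 0 0 0.388 0.323 0.1453 -0.11 0; 0 0 0.388 0.323 0.1453 -0.11 0'
python3 - <<'E'
from h import *
from bench import robot
snap(robot,"wrist","w4"); a=snap(robot,"scene","s4")["img"]; b=snap(robot,"side","d4")["img"]
st=robot.sense();q=st["eef_rot"];print("tool y yaw",np.rad2deg(2*np.arctan2(q[2],q[1]))-90,tooldelta(st,[0.466,0.0715,0.25]),st["gripper_width"],st["grip_force"],st["qpos"].round(2))
w=cv2.imread("pics/w4.png")
c=np.hstack([cv2.resize(w,(400,300)),cv2.resize(a[150:320,160:387],(400,300))])
d=np.hstack([cv2.resize(b[170:320,200:400],(400,300)),cv2.resize(w[100:220,200:360],(400,300),interpolation=2)])
cv2.imwrite("pics/c4.png",np.vstack([c,d]))
E
```

```text
clock: 11.28
eef_pos: [0.4657, 0.0742, 0.3181]
eef_rot: [-0.0, 0.762, 0.648, 0.0]
ft_force: [-0.4, 0.2, -0.2]
gripper_width: 0.0199
grip_force: 39.7
tool y yaw -9.673327311041191 [ 1.35637571e-03 -6.42732241e-05  6.75153482e-02] 0.019631708484275954 39.70120131969452 [ 0.39  0.3  -0.7   1.83  0.21  1.09 -0.55]
```

View pics/c4.png

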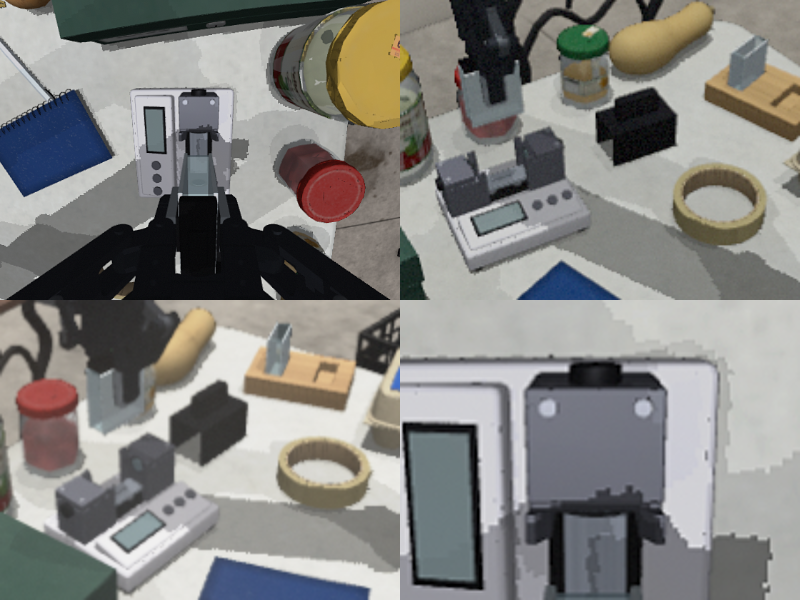

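The cell is held with the cap up between the fingers and stays upright over the bay. The hood stands upright on bare table, and the open cell is still in the rack. I'll check the cell and tower alignment within this same wrist picture (tower screws at (259,143) and (300,143), cap's far edge near row 275).

Run:
```python
from h import *
from bench import robot
s=load("w4"); g=s["img"].max(2).astype(int); st=robot.sense()
sc=plane(s,[[259.2,143.2],[300.4,143.2]],.071); print("screws",sc.round(4).tolist(),np.linalg.norm(sc[0]-sc[1]))
a=np.deg2rad(-9.5); X=np.array([np.cos(a),np.sin(a)]); Y=np.array([-X[1],X[0]])
m=sc.mean(0)[:2]; print("implied reader",m-.057*Y, "yaw",np.rad2deg(np.arctan2(*(sc[1]-sc[0])[1::-1])))
print("col 265/278/290 rows 255-300:"); 
for c in (262,278,292): print(g[255:300,c].tolist())
for r in (290,310): print(r,g[r,235:320].tolist())
print(st["eef_pos"])
T=st["eef_pos"][:2]; q=st["eef_rot"]; t=2*np.arctan2(q[2],q[1]); tx=np.array([np.cos(t),np.sin(t)]); 
C=T+.025*tx; ty=np.array([tx[1],-tx[0]])
print("expected cap far corners px",proj(s,np.array([[*(C+k*.00925*ty),.1917] for k in (-1,1)])))
```

```text
screws [[0.4632, 0.1294, 0.071], [0.4888, 0.1252, 0.071]] 0.025916284994927822
implied reader [0.46660613 0.07104765] yaw -9.256096030617485
col 265/278/290 rows 255-300:
[75, 75, 76, 75, 75, 73, 73, 73, 74, 74, 73, 73, 74, 73, 74, 73, 70, 122, 126, 33, 5, 5, 6, 9, 6, 8, 5, 11, 14, 14, 11, 13, 15, 13, 11, 13, 14, 12, 11, 11, 11, 14, 13, 13, 11]
[116, 116, 116, 115, 134, 120, 122, 126, 127, 126, 126, 127, 127, 126, 128, 127, 125, 189, 197, 54, 2, 7, 8, 6, 8, 9, 8, 8, 9, 10, 10, 9, 10, 9, 12, 12, 10, 11, 8, 10, 11, 10, 9, 10, 10]
[83, 83, 84, 80, 80, 79, 80, 80, 80, 79, 79, 80, 79, 79, 78, 78, 75, 126, 131, 33, 6, 6, 10, 8, 7, 8, 8, 7, 8, 11, 9, 12, 9, 11, 10, 10, 9, 9, 8, 8, 9, 10, 11, 8, 9]
290 [53, 64, 62, 62, 62, 62, 62, 61, 62, 62, 61, 63, 49, 16, 83, 77, 7, 12, 13, 12, 13, 14, 14, 14, 12, 13, 13, 13, 15, 13, 13, 12, 10, 9, 11, 9, 9, 11, 9, 8, 11, 9, 12, 12, 11, 9, 9, 12, 10, 8, 12, 10, 11, 11, 9, 10, 11, 10, 8, 7, 10, 8, 11, 9, 8, 12, 10, 9, 1, 97, 46, 26, 59, 62, 61, 61, 62, 61, 62, 62, 62, 62, 62, 63, 47]
310 [14, 16, 16, 16, 12, 15, 23, 58, 81, 80, 68, 36, 12, 17, 16, 13, 6, 9, 7, 7, 9, 9, 7, 7, 12, 11, 11, 9, 7, 9, 9, 10, 7, 9, 11, 12, 11, 9, 9, 8, 10, 11, 9, 11, 11, 8, 11, 7, 11, 11, 12, 8, 8, 12, 10, 9, 8, 12, 10, 10, 11, 10, 10, 11, 9, 10, 9, 2, 99, 41, 14, 15, 13, 44, 78, 79, 81, 31, 12, 12, 15, 15, 14, 16, 14]
[0.46590497 0.07025819 0.31751752]
expected cap far corners px [[252.07307115 293.98296729]
 [309.39080855 294.30428616]]
```

Run:
```python
from h import *
s=load("w4"); T=np.array([0.4659,0.0703]); t=np.deg2rad(80.33); tx=np.array([np.cos(t),np.sin(t)]); ty=np.array([tx[1],-tx[0]])
z=.082+.3175-.2084-.010
for off in (-.002,0,.002):
    print(off,proj(s,np.array([[*(T+(.025+off)*tx+k*.00925*ty),z] for k in (-1,1)])).round(1).tolist())
P=plane(s,[[278,274]],z)[0]; print((P[:2]-T)@tx,(P[:2]-T)@ty)
# cap width at its bottom edge
g=s["img"].max(2).astype(int); print(g[276,240:318].tolist())
print("d to target",(np.array([.4663,.0714])-T)@tx,(np.array([.4663,.0714])-T)@ty)
```

```text
-0.002 [[254.2, 282.4], [306.5, 282.7]]
0 [[254.1, 277.5], [306.7, 277.8]]
0.002 [[254.0, 272.4], [306.9, 272.7]]
0.02643880261089321 -0.0008488733200039622
[62, 61, 61, 62, 61, 61, 61, 59, 69, 170, 218, 146, 0, 0, 4, 8, 5, 4, 9, 6, 6, 9, 5, 8, 3, 5, 5, 7, 5, 7, 7, 5, 4, 6, 7, 8, 7, 3, 7, 5, 7, 6, 9, 6, 6, 5, 7, 7, 4, 9, 5, 6, 6, 8, 6, 6, 6, 9, 8, 7, 4, 0, 90, 199, 200, 102, 52, 61, 61, 62, 62, 61, 62, 62, 62, 65, 46, 20]
d to target 0.001151560007624691 0.00020954605422063852
```

The cell is centred in the hand to about 1.4 mm along its length. The finger midpoint in the image suggests roughly 1 mm of lateral camera bias. I'll descend to just above the bay mouth and compare again.

```bash
python3 drive.py '0 0 0 0 0.001 0.015 0; 0 0 0 0 0.001 0.035 0; 0 0 0 0 0.001 0.044 0; 0 0 0 0 0.001 0.044 0; 0 0 0 0 0.001 0.044 0'
python3 - <<'E'
from h import *
from bench import robot
w=snap(robot,"wrist","w5")["img"]; a=snap(robot,"scene","s5")["img"]; b=snap(robot,"side","d5")["img"]
print(robot.sense()["eef_pos"])
r=lambda i:cv2.resize(i,(400,300),interpolation=2)
cv2.imwrite("pics/c5.png",np.vstack([np.hstack([r(w[90:330,120:440]),r(a[190:295,170:310])]),np.hstack([r(b[200:305,200:340]),r(w[170:290,200:360])])]))
E
```

```text
clock: 12.05
eef_pos: [0.4674, 0.0716, 0.2741]
eef_rot: [0.0, 0.764, 0.646, 0.0]
ft_force: [0.6, 0.6, -0.4]
gripper_width: 0.0195
grip_force: 39.7
[0.46743542 0.07175199 0.27428865]
```

View pics/c5.png

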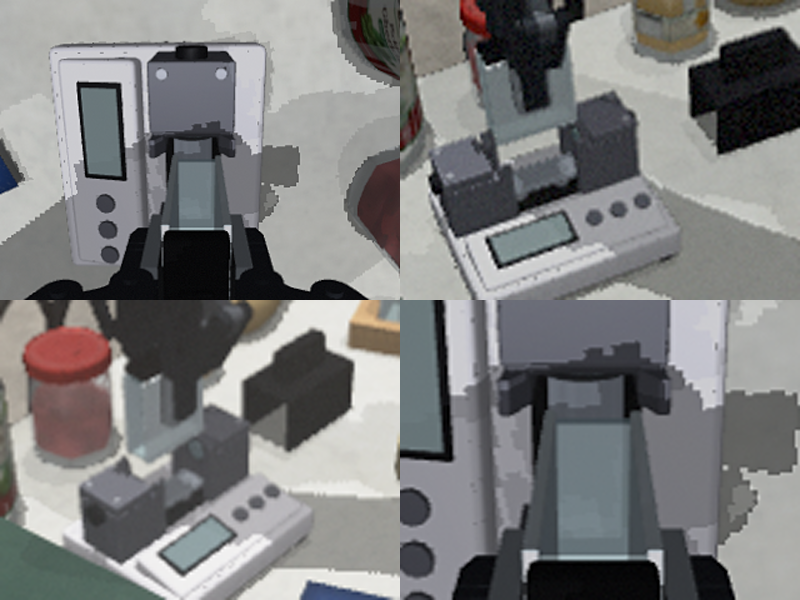

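In the zoomed crop the lips' outer edges are at columns 497 and 672 (centre 584), while the cell's bottom edge spans 545 to 640 (centre 592). The cell is therefore about 1.7 mm too far in +y of the tool, and also about 1.5 mm too far along tool x. I'll correct both and enter the bay slowly.

```bash
python3 drive.py '0 0 0 -0.0015 -0.0016 0 0; 0 0 0 -0.0015 -0.0016 0.004 0; 0 0 0 -0.0015 -0.0016 0.010 0; 0 0 0 -0.0015 -0.0016 0.015 0; 0 0 0 -0.0015 -0.0016 0.018 0; 0 0 0 -0.0015 -0.0016 0.018 0'
```

```text
clock: 12.95
eef_pos: [0.4652, 0.0709, 0.2554]
eef_rot: [-0.0, 0.763, 0.646, 0.0]
ft_force: [0.6, 2.2, -1.4]
gripper_width: 0.0192
grip_force: 39.7
```

```bash
python3 drive.py '0 0 0 0 0 0.006 0; 0 0 0 0 0 0.012 0; 0 0 0 0 0 0.015 0; 0 0 0 0 0 0.015 0'; python3 drive.py '0 0 0 0 0 0.003 0; 0 0 0 0 0 0.004 0; 0 0 0 0 0 0.004 0'
```

```text
clock: 13.45
eef_pos: [0.4653, 0.0709, 0.2403]
eef_rot: [-0.0, 0.763, 0.646, 0.0]
ft_force: [0.5, 3.8, -2.1]
gripper_width: 0.0191
grip_force: 39.6
clock: 13.82
eef_pos: [0.4654, 0.0709, 0.2368]
eef_rot: [-0.0, 0.763, 0.646, 0.001]
ft_force: [1.6, 5.2, 0.4]
gripper_width: 0.0197
grip_force: 40.0
```

A sideways force of about 5 N on y shows the cell rubbing the -y tower, so I'll ease 1 mm in +x of the tool before pressing.

```bash
python3 drive.py '0 0 0 0.001 0 -0.001 0; 0 0 0 0.001 0 -0.001 0; 0 0 0 0.001 0 -0.001 0'
```

```text
clock: 14.2
eef_pos: [0.4654, 0.0712, 0.2375]
eef_rot: [-0.0, 0.764, 0.646, -0.0]
ft_force: [0.7, 2.9, -3.5]
gripper_width: 0.0196
grip_force: 39.6
```

```bash
python3 drive.py '0 0 0 0.0015 0 0 0; 0 0 0 0.0015 0 0 0; 0 0 0 0.0015 0 0 0'; python3 drive.py '0 0 0 0 0 0.003 0; 0 0 0 0 0 0.006 0; 0 0 0 0 0 0.006 0'
```

```text
clock: 14.58
eef_pos: [0.4654, 0.0718, 0.2374]
eef_rot: [0.0, 0.764, 0.645, -0.001]
ft_force: [0.7, 0.0, -1.0]
gripper_width: 0.0195
grip_force: 39.7
clock: 14.95
eef_pos: [0.4658, 0.0723, 0.2316]
eef_rot: [0.0, 0.764, 0.646, -0.0]
ft_force: [-0.3, -2.7, 3.3]
gripper_width: 0.0199
grip_force: 40.3
```

```bash
python3 drive.py '0 0 0 -0.0005 0 0.002 0; 0 0 0 -0.0005 0 0.004 0; 0 0 0 -0.0005 0 0.006 0; 0 0 0 -0.0005 0 0.007 0; 0 0 0 -0.0005 0 0.007 0' 60
```

```text
clock: 15.58
eef_pos: [0.4658, 0.0723, 0.2248]
eef_rot: [0.0, 0.764, 0.646, 0.0]
ft_force: [0.2, -2.1, 4.3]
gripper_width: 0.0189
grip_force: 62.2
```

```bash
python3 drive.py '0 0 0 -0.0003 0 0.0008 0; 0 0 0 -0.0003 0 0.0008 0; 0 0 0 -0.0003 0 0.0008 0'
python3 - <<'E'
from h import *
from bench import robot
w=snap(robot,"wrist","w6")["img"]; a=snap(robot,"scene","s6")["img"]; b=snap(robot,"side","d6")["img"]
st=robot.sense(); print(st["eef_pos"],st["ft_force"])
r=lambda i:cv2.resize(i,(400,300),interpolation=2)
cv2.imwrite("pics/c6.png",np.vstack([np.hstack([r(w[90:330,120:440]),r(a[190:295,170:310])]),np.hstack([r(b[200:305,200:340]),r(a[150:360,150:430])])]))
E
```

```text
clock: 15.95
eef_pos: [0.4657, 0.0723, 0.2244]
eef_rot: [0.0, 0.764, 0.646, 0.0]
ft_force: [-1.1, -1.4, 7.1]
gripper_width: 0.0196
grip_force: 63.1
[0.46575012 0.07229087 0.22441172] [-1.2099221  -2.27277665  7.03367638]
```

View pics/c6.png

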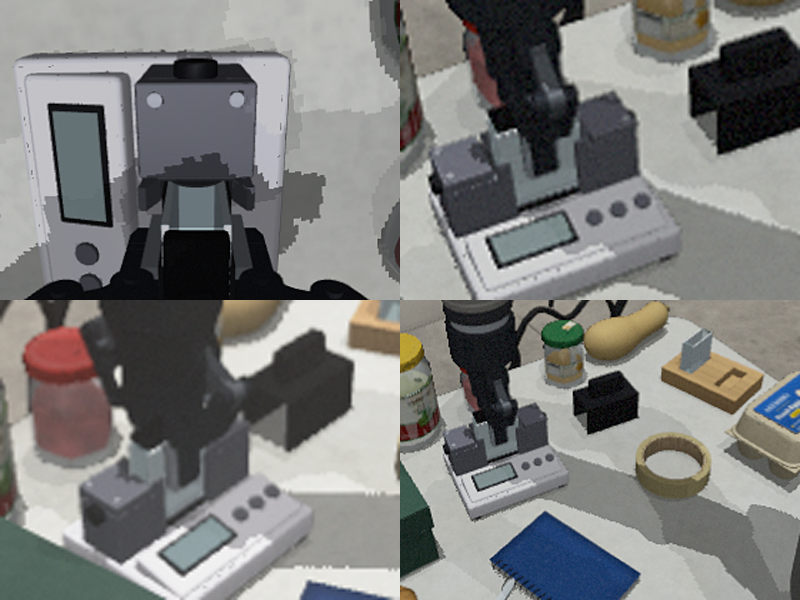

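The cell sits between the towers with its windows facing the lenses. Its underside is at about 28 mm, and the push of about 7 N exceeds the spring's 5.9 N, so the plate is on its stop. The hood stands upright on bare table, and the open cell and jars look undisturbed, so I'm handing in.

```bash
python3 -c "
from bench import robot
print(robot.hand_in())"
```

```text
the job is handed in; nothing more can be done
None
```

I handed in the job at about 16 s, with the hood upright on the bare table beside the reader and the blank cell still held down with the spring plate, by height and force, on its stop; the open cell and the jars were left where they were, but no verdict came back.

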